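# Find the concealed catch of the knife safe and press it

## Task

The knife safe on the prep table is opened by a concealed catch: one of the six identical square caps in its flat top gives when pressed, the other five are fixed blanks. With closed fingertips, feel the caps gently until you find the one that gives, press it down until the drawer springs out, then let it come up again and take the hand away. Grasp and lift nothing, and leave the other things on the table where they stand.

Things in the scene. Friction and masses are not known exactly. Their poses are not given: they have to be found in the camera images.
- knife_safe: knife safe: low brushed-steel case, 150 (x) x 210 (y) x 70 mm high, fixed to the table, within 0.2 rad of square to the robot. Origin: centre of its underside; x to its back, y to its left, z up. Flat top panel with two rows of three square openings, 60 mm apart, a cap in each. The drawer front, dark, without handle, is the face toward the robot
- pocket0 (a point): centre of the front right opening, at the level of the panel; opening 50 x 50 mm, holding a metal cap 47 x 47 mm with its top 2 mm lower. The caps look alike; five are rigid blanks, the sixth (another opening every time) is the catch
- pocket1 (a point): centre of the front middle opening, at the level of the panel; opening 50 x 50 mm, holding a metal cap 47 x 47 mm with its top 2 mm lower. The caps look alike; five are rigid blanks, the sixth (another opening every time) is the catch
- pocket2 (a point): centre of the front left opening, at the level of the panel; opening 50 x 50 mm, holding a metal cap 47 x 47 mm with its top 2 mm lower. The caps look alike; five are rigid blanks, the sixth (another opening every time) is the catch
- pocket3 (a point): centre of the back right opening, at the level of the panel; opening 50 x 50 mm, holding a metal cap 47 x 47 mm with its top 2 mm lower. The caps look alike; five are rigid blanks, the sixth (another opening every time) is the catch
- pocket4 (a point): centre of the back middle opening, at the level of the panel; opening 50 x 50 mm, holding a metal cap 47 x 47 mm with its top 2 mm lower. The caps look alike; five are rigid blanks, the sixth (another opening every time) is the catch
- pocket5 (a point): centre of the back left opening, at the level of the panel; opening 50 x 50 mm, holding a metal cap 47 x 47 mm with its top 2 mm lower. The caps look alike; five are rigid blanks, the sixth (another opening every time) is the catch
- catch (a joint): how far the catch cap is pressed down: 0 up, 0.005 m at its stop; a spring resists with about 1.5 N at first and 3.5 N at the stop. Pressed about 3 mm (at most 4.5 mm) it frees the drawer; let go, it rises again
- drawer (a joint): how far the drawer has come out toward the robot: 0 shut, 0.04 m fully out. Once freed, its own spring drives it all the way out in under a second and it stays out; while latched it gives about 1 mm at most
- soda_can: orange-brown and white drinks can, 66 mm wide, 115 mm tall, loose; origin at the centre of its underside. Leave it alone
- salt_shaker: clear shaker with a grey domed top, 44 mm wide, 90 mm tall, loose; origin at the centre of its underside. Leave it alone
- spice_jar: jar of red contents with a black lid, 65 mm wide, 94 mm tall, loose; origin at the centre of its underside. Leave it alone
- insert_pan_b: empty steel insert pan, 119 x 181 x 65 mm, loose; origin at the centre of its underside. Leave it alone
- tin_tomato: tomato tin with a red label, 75 mm wide, 110 mm tall, loose; origin at the centre of its underside. Leave it alone
- order_pad: cream order pad, 135 x 68 x 10 mm, lying flat, loose; origin at the centre of its underside. Leave it alone

How it is judged:
By the outcome, as a careful person would: the job done as asked, in the order asked, and still so for the second after the job is handed in, with the robot touching nothing.
It also fails if it takes over 58 s, if anything falls off the work surface, if the arm or the gripper's body presses on something with over 40 N, if the wrist force passes 120 N, or if a joint passes its speed limit or range.

## Robot

A 7-joint arm with a two-finger parallel gripper is mounted at the origin on the work surface; the furniture and walls round the work are solid. World frame = base frame: x ahead of the robot, y to its left, z up, the work surface at z = 0. Lengths are in m, angles in rad, forces in N, time in s.
With the tool pointing down it reaches from about 0.4 to 0.85 m from the base axis. Payload 4.5 kg.
Tool frame: the origin (TCP) lies midway between the tips of the shut fingers; the grasp point (between the pads) lies 19 mm behind it; z points along the fingers, y is the line along which they close (so a half turn about z gives the same grasp; the last joint's range is limited). The gripper opens to 88 mm and grips with 3 to 60 N. Pads are 18 mm wide; open, the fingers measure 123 mm over their backs; the gripper's body (75 mm by 187 mm) begins 45 mm behind the grasp point.
Start: joints at [-1.111, 0.689, -0.195, 1.565, 0.157, 0.902, -0.215], TCP at [0.258, 0.569, 0.239] pointing down, gripper open.
Joint ranges: [-3.01, 3.01], [-0.46, 2.08], [-1.47, 1.51], [0.13, 2.56], [-1, 4.14], [0.04, 2.09], [-2.66, 2.66]. Speed limits (rad/s): [2.57, 2.57, 3.14, 3.14, 3.14, 3.14, 3.14].

## Interface

Orientations are given as a unit quaternion [x, y, z, w].
In Python, from plant import r, eyes, finish_job gives the robot as it stands. The module is installed in compiled form; this text tells all that it offers.
- The arm moves only by the tool move_arm, never from a script. Its argument "motion" is a list of rows, each a list of 7 numbers: the shift along the tool's x, y, z in mm, then the turn, a rotation vector about the tool's x, y, z in degrees, then the closure, from 0 (fully open) to 1 (shut). A call has 1 to 5 rows; each row is the pose to reach, as a shift and turn from the pose commanded when the call began, along the tool's axes at that moment; what a row does not reach only later rows make up. A row lasts 1/8 s, in which the tool goes at most 62.5 mm and 10.7 degrees, less where a joint would pass 70% of its speed; a pose out of reach is approached as far as the arm can. A call with a gripper value outside its range is refused whole. The fingers move at their own pace and stop on an object; "newtons" is the grip in N (left out, the last holds). Time passes only in rows, so rows that repeat a pose let the fingers close. It gives the time, the measured TCP pose, the force, the opening and the grip force at its end, in the units of the state.
- r.get_state(): the state, without advancing time (a new reading comes with each control period).
- eyes.snapshot(name): name is "scene" or "top" or "wrist"; returns a dict with "frame" (420x560x3 uint8, red, green, blue), "z_map" (420x560 float32, m along the optical axis (not along the pixel's ray), 0 where there is no reading), "intrinsics" (3x3 intrinsics, pixels), "world_to_cam" (4x4, takes a point from world to camera coordinates). Camera axes: x right, y down, z forward; pixel columns grow to the right and rows downward; lengths in m; the calibration is good to about 2 mm. A picture is of the moment at which its call begins.
- finish_job(): hands the job in; it is judged then, once.
The state is a dict: "clock": time; "q": joint angles; "qd": joint speeds; "joint_torque": joint torques, N m; "tool_pos": TCP position; "eef_rot": TCP orientation; "contact_force": force on the tool from outside, world axes, zero at the start; "moment": the same for the moment, N m; "opening": opening from 0.0 (shut) to 1.0 (fully open); "finger_force": force on a finger pad.
Only numpy, scipy, OpenCV 4.12 (cv2) and the standard library are available. Lean on these libraries where they do the work, as an engineer would, in place of code of your own. Each camera call takes 0.05 s, during which the arm holds its last target. There are 200 camera calls.

## Working session

There is one attempt and no reset: what is moved stays moved. The work goes in short steps, Python scripts to look and compute and a tool call to move; the robot and the scene stay as the last step left them, time stands still between calls to the robot, and variables do not carry over. Pictures are saved under pics/ and viewed, at most 10 in all, crops included, and the job is handed in when it is done.

Besides the shell and the picture viewer there is one more tool, called by a JSON object that holds its "name" and its "arguments", one argument or row to a line. move_arm: Moves the arm, as the interface text tells. Its arguments: {"type":"object","properties":{"motion":{"type":"array","items":{"type":"array","items":{"type":"number"}}},"newtons":{"type":"number"}},"required":["motion"]}

```bash
mkdir -p pics; python3 - <<'E'
from plant import r, eyes
import cv2, numpy as np
s=r.get_state(); print({k:np.round(v,3).tolist() for k,v in s.items()})
ims=[]
for n in ("top","scene"):
    c=eyes.snapshot(n); np.savez(n+".npz",**c); cv2.imwrite(f"pics/{n}1.png",c["frame"][:,:,::-1])
    print(n,np.round(c["intrinsics"],1).tolist(),np.round(c["world_to_cam"],3).tolist())
E
```

```text
{'clock': 0.0, 'q': [-1.111, 0.69, -0.195, 1.566, 0.157, 0.902, -0.215], 'qd': [0.001, -0.0, 0.0, 0.0, 0.001, 0.0, -0.001], 'joint_torque': [0.0, -52.755, -1.267, -15.343, -0.053, 0.006, 0.0], 'tool_pos': [0.258, 0.569, 0.238], 'eef_rot': [0.211, 0.977, -0.001, -0.0], 'contact_force': [-0.669, -0.222, 0.248], 'moment': [0.003, -0.007, -0.017], 'finger_force': 0.0, 'opening': 1.001}
top [[467.4, 0.0, 287.7], [0.0, 467.4, 204.4], [0.0, 0.0, 1.0]] [[-0.026, -1.0, 0.003, -0.163], [-0.983, 0.025, -0.184, 0.434], [0.184, -0.008, -0.983, 1.211], [0.0, 0.0, 0.0, 1.0]]
scene [[471.1, 0.0, 282.9], [0.0, 471.1, 210.0], [0.0, 0.0, 1.0]] [[0.81, -0.586, 0.013, -0.403], [-0.333, -0.478, -0.812, 0.119], [0.482, 0.654, -0.583, 1.063], [0.0, 0.0, 0.0, 1.0]]
```

View pics/top1.png

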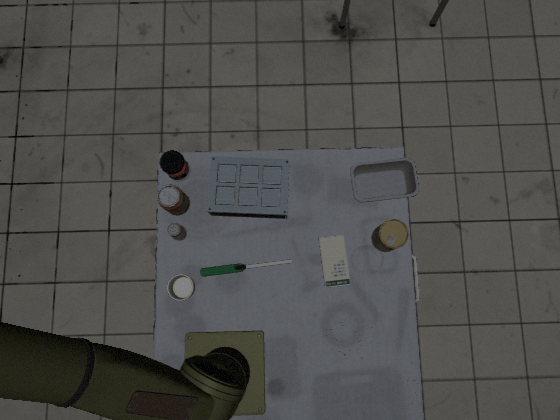

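View pics/scene1.png

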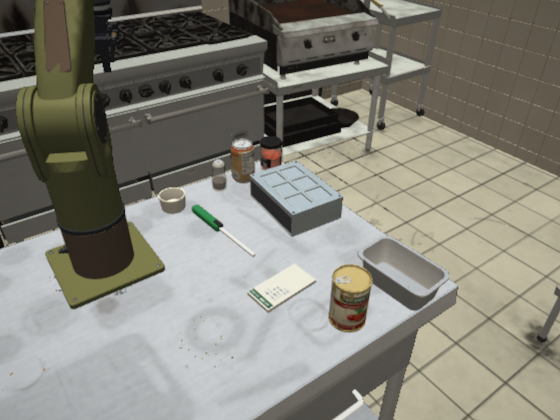

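The top view shows the safe at about (250,187), with its six caps in two rows at columns ~227/250/273 and rows ~173/196. The jars and can stand just left of it at (165-185,160-230). In the scene view the safe is at (295,195), and the arm is off to the left of the table.

```bash
cat > h.py <<'E'
import numpy as np, cv2
def cloud(c):
    K,T,z=c["intrinsics"],c["world_to_cam"],c["z_map"]
    v,u=np.mgrid[:z.shape[0],:z.shape[1]]
    p=np.stack([(u-K[0,2])/K[0,0]*z,(v-K[1,2])/K[1,1]*z,z],-1)
    w=(p-T[:3,3])@T[:3,:3]
    w[z<=0]=np.nan
    return w
def ray(c,uv,h):
    K,T=c["intrinsics"],c["world_to_cam"]
    uv=np.atleast_2d(uv).astype(float)
    d=np.c_[(uv[:,0]-K[0,2])/K[0,0],(uv[:,1]-K[1,2])/K[1,1],np.ones(len(uv))]@T[:3,:3]
    o=-T[:3,:3].T@T[:3,3]
    return o+d*((h-o[2])/d[:,2])[:,None]
def safe_rect(c,lo=.062,hi=.078):
    w=cloud(c)
    m=((w[...,2]>lo)&(w[...,2]<hi)&(w[...,0]>.35)&(w[...,0]<.85)&(abs(w[...,1])<.4)).astype(np.uint8)
    n,l,st,ce=cv2.connectedComponentsWithStats(m)
    i=1+st[1:,4].argmax()
    pts=w[l==i]
    return pts,cv2.minAreaRect((pts[:,:2]*1000).astype(np.float32))
E
python3 - <<'E'
from h import *
for n in("top","scene"):
    c=dict(np.load(n+".npz")); p,r=safe_rect(c); print(n,len(p),np.median(p[:,2]),r)
c=dict(np.load("top.npz"))
g=c["frame"][145:225,200:300,::-1]
g=cv2.resize(g,(800,600)[:2] if 0 else (750,600),interpolation=cv2.INTER_CUBIC)
cv2.imwrite("pics/crop1.png",cv2.convertScaleAbs(g,alpha=1.5))
w=cloud(c)
m=(w[...,2]>.08)&(w[...,0]>.35)&(w[...,0]<.95)&(abs(w[...,1])<.5)
n,l,st,ce=cv2.connectedComponentsWithStats(m.astype(np.uint8))
for i in range(1,n):
    if st[i,4]>30: q=w[l==i]; print(np.round(q.min(0),3),np.round(q.max(0),3))
E
```

```text
top 4280 0.06878319490953762 ((480.5650939941406, -71.02101135253906), (210.296875, 152.50656127929688), 86.0419692993164)
scene 2845 0.06894890692331658 ((478.81060791015625, -73.04454803466797), (214.95108032226562, 154.24966430664062), 86.11689758300781)
[0.51  0.096 0.082] [0.574 0.157 0.101]
[0.413 0.094 0.081] [0.478 0.16  0.119]
[ 0.35  -0.468  0.081] [ 0.374 -0.403  0.113]
[0.35  0.104 0.08 ] [0.379 0.137 0.093]
```

View pics/crop1.png

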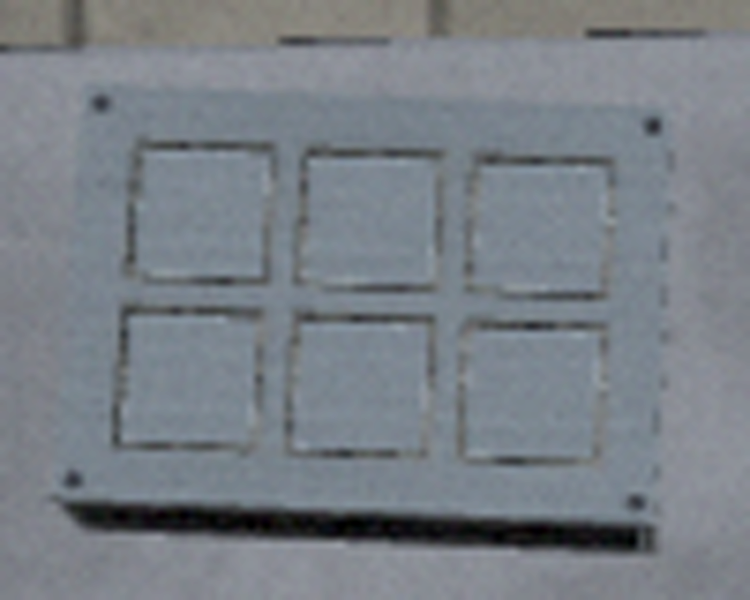

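```bash
cat >> h.py <<'E'
from scipy.spatial.transform import Rotation as Ro
def pockets(C,yaw,h=.07):
    R=Ro.from_euler('z',yaw).as_matrix()
    return np.array([[C[0],C[1],h]+R@[x,y,0] for x in(-.03,.03) for y in(-.06,0,.06)])
def shift(s,target,yaw):
    R=Ro.from_quat(s["eef_rot"])
    G=Ro.from_matrix(Ro.from_euler('z',yaw).as_matrix()@np.diag([-1,1,-1.]))
    return np.round(R.inv().apply(np.array(target)-s["tool_pos"])*1000,1),np.round((R.inv()*G).as_rotvec(degrees=True),2)
E
python3 - <<'E'
from h import *; from plant import r
c=dict(np.load("top.npz"))
px=np.array([(533,393),(360,385),(188,378),(540,228),(370,220),(201,214)])/7.5+[199.5,144.5]
w=ray(c,px,.069); print(w.round(4)); print(w.mean(0))
d=w[[2,5]].mean(0)-w[[0,3]].mean(0); print(d, -np.degrees(np.arctan2(d[0],d[1])))
P=pockets((.479,-.072),np.radians(-4)); print(P.round(4))
print(shift(r.get_state(),P[1]+[0,0,.13],np.radians(-4)))
E
```

```text
[[ 0.446  -0.1295  0.069 ]
 [ 0.4504 -0.069   0.069 ]
 [ 0.4544 -0.0088  0.069 ]
 [ 0.5054 -0.1331  0.069 ]
 [ 0.5098 -0.0731  0.069 ]
 [ 0.5135 -0.0135  0.069 ]]
[ 0.47992546 -0.07115342  0.069     ]
[0.00825168 0.12012556 0.        ] -3.9295948361905695
[[ 0.4449 -0.1298  0.07  ]
 [ 0.4491 -0.0699  0.07  ]
 [ 0.4533 -0.0101  0.07  ]
 [ 0.5047 -0.1339  0.07  ]
 [ 0.5089 -0.0741  0.07  ]
 [ 0.5131 -0.0142  0.07  ]]
(array([-437.7, -502.6,   38.9]), array([-9.000e-02, -1.000e-02, -2.039e+01]))
```

{"name": "move_arm", "arguments": {
  "motion": [
    [-41,-44,0,0,0,0,1],
    [-82,-88,0,0,0,0,1],
    [-123,-132,0,0,0,0,1],
    [-164,-176,0,0,0,0,1],
    [-205,-220,0,0,0,0,1]
  ],
  "newtons": 10
}}

```text
clock: 0.72
tool_pos: [0.3543, 0.2822, 0.2386]
eef_rot: [0.211, 0.977, -0.0, 0.0]
contact_force: [1.7, -1.0, 0.3]
opening: 0.455
finger_force: 0.0
```

{"name": "move_arm", "arguments": {
  "motion": [
    [-41,-44,0,0,0,-5,1],
    [-82,-88,0,0,0,-10,1],
    [-123,-132,10,0,0,-15,1],
    [-164,-176,20,0,0,-20.4,1],
    [-209,-224,30,0,0,-20.4,1]
  ]
}}

```text
clock: 1.35
tool_pos: [0.4509, -0.0041, 0.2089]
eef_rot: [0.034, 0.999, 0.0, 0.0]
contact_force: [0.3, 0.3, 0.9]
opening: -0.0
finger_force: 0.0
```

```bash
python3 - <<'E'
from h import *; from plant import r,eyes
s=r.get_state(); print(s["clock"],s["tool_pos"],s["contact_force"],s["opening"])
for i,p in enumerate(pockets((.480,-.071),np.radians(-4))): print(i,*shift(s,p,np.radians(-4)))
c=eyes.snapshot("wrist"); cv2.imwrite("pics/wrist1.png",c["frame"][:,:,::-1]); np.savez("wrist.npz",**c)
E
```

```text
1.35 [ 0.45091651 -0.00410514  0.20893991] [0.27456549 0.34062336 0.93492516] -0.00040529655073633916
0 [  -3.5 -124.8  138.9] [0.04 0.01 0.07]
1 [ -3.6 -64.8 138.9] [0.04 0.01 0.07]
2 [ -3.7  -4.8 138.9] [0.04 0.01 0.07]
3 [ -63.5 -124.9  138.9] [0.04 0.01 0.07]
4 [-63.6 -64.9 138.9] [0.04 0.01 0.07]
5 [-63.7  -4.9 138.9] [0.04 0.01 0.07]
```

View pics/wrist1.png

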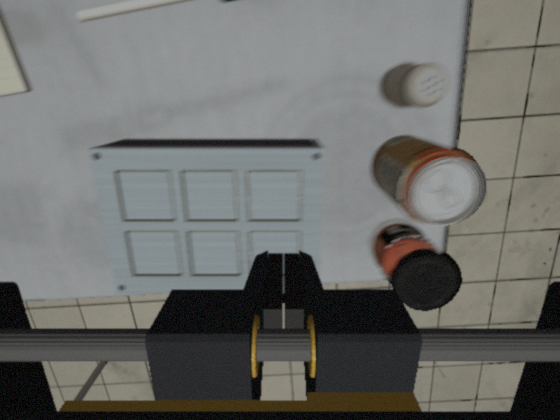

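The wrist view shows the shut fingertips at (283,255) lined up with the left column of caps, centred near (275,195) and (270,250). The can (440,190) and the jar (425,275) are clear to the right.

{"name": "move_arm", "arguments": {
  "motion": [
    [-4,-5,50,0,0,0,1],
    [-4,-5,100,0,0,0,1],
    [-4,-5,125,0,0,0,1],
    [-4,-5,132,0,0,0,1],
    [-4,-5,132,0,0,0,1]
  ]
}}

```text
clock: 2.02
tool_pos: [0.4542, -0.0074, 0.0775]
eef_rot: [0.035, 0.999, -0.0, -0.0]
contact_force: [-0.2, -0.3, -0.1]
opening: 0.005
finger_force: 0.0
```

{"name": "move_arm", "arguments": {
  "motion": [
    [0,0,2,0,0,0,1],
    [0,0,4,0,0,0,1],
    [0,0,6,0,0,0,1],
    [0,0,6,0,0,0,1]
  ]
}}

```text
clock: 2.52
tool_pos: [0.4542, -0.0076, 0.0714]
eef_rot: [0.035, 0.999, 0.0, 0.0]
contact_force: [-0.0, -0.1, 0.2]
opening: 0.005
finger_force: 0.0
```

{"name": "move_arm", "arguments": {
  "motion": [
    [0,-2,1,0,0,0,1],
    [0,-2,2,0,0,0,1],
    [0,-2,2,0,0,0,1]
  ]
}}

```text
clock: 2.9
tool_pos: [0.4539, -0.0096, 0.0692]
eef_rot: [0.035, 0.999, 0.0, -0.0]
contact_force: [0.3, -0.7, -0.2]
opening: 0.006
finger_force: 0.0
```

{"name": "move_arm", "arguments": {
  "motion": [
    [0,0,1,0,0,0,1],
    [0,0,1,0,0,0,1],
    [0,0,1,0,0,0,1]
  ]
}}

```text
clock: 3.28
tool_pos: [0.4541, -0.0096, 0.0683]
eef_rot: [0.035, 0.999, 0.0, 0.0]
contact_force: [-0.2, -1.0, 0.1]
opening: 0.005
finger_force: 0.4
```

{"name": "move_arm", "arguments": {
  "motion": [
    [0,0,0.7,0,0,0,1],
    [0,0,0.7,0,0,0,1],
    [0,0,0.7,0,0,0,1]
  ]
}}

```text
clock: 3.65
tool_pos: [0.4541, -0.0096, 0.0677]
eef_rot: [0.035, 0.999, 0.0, 0.0]
contact_force: [-0.9, -0.2, 4.7]
opening: 0.007
finger_force: 2.3
```

Pocket2 is rigid, since the force reached 4.7 N with no travel. Next is pocket1.

{"name": "move_arm", "arguments": {
  "motion": [
    [0,0,-7,0,0,0,1],
    [0,-30,-7,0,0,0,1],
    [0,-60,-7,0,0,0,1],
    [0,-60,-4,0,0,0,1],
    [0,-60,-2,0,0,0,1]
  ]
}}

```text
clock: 4.28
tool_pos: [0.4501, -0.0685, 0.0695]
eef_rot: [0.035, 0.999, 0.001, 0.0]
contact_force: [0.2, 0.4, 0.3]
opening: 0.003
finger_force: 0.0
```

{"name": "move_arm", "arguments": {
  "motion": [
    [0,0,1,0,0,0,1],
    [0,0,2,0,0,0,1],
    [0,0,2,0,0,0,1],
    [0,0,2,0,0,0,1]
  ]
}}

```text
clock: 4.78
tool_pos: [0.45, -0.068, 0.0684]
eef_rot: [0.034, 0.999, 0.0, 0.0]
contact_force: [-1.3, 0.5, 11.4]
opening: 0.009
finger_force: 5.8
```

Pocket1 is also rigid. Next is pocket0, pressing more gently.

{"name": "move_arm", "arguments": {
  "motion": [
    [0,0,-7,0,0,0,1],
    [0,-30,-7,0,0,0,1],
    [0,-61,-7,0,0,0,1],
    [0,-61,-4,0,0,0,1],
    [0,-61,-2,0,0,0,1]
  ]
}}

```text
clock: 5.4
tool_pos: [0.4459, -0.1291, 0.0695]
eef_rot: [0.034, 0.999, 0.001, 0.0]
contact_force: [0.7, -0.3, 0.5]
opening: 0.007
finger_force: 0.0
```

{"name": "move_arm", "arguments": {
  "motion": [
    [0,0,0.7,0,0,0,1],
    [0,0,1.4,0,0,0,1],
    [0,0,1.4,0,0,0,1],
    [0,0,1.4,0,0,0,1]
  ]
}}

```text
clock: 5.9
tool_pos: [0.4458, -0.129, 0.0685]
eef_rot: [0.034, 0.999, 0.001, 0.0]
contact_force: [-1.3, 3.8, 5.2]
opening: 0.003
finger_force: 2.8
```

Pocket0 is rigid as well. Next is pocket3.

{"name": "move_arm", "arguments": {
  "motion": [
    [0,0,-7,0,0,0,1],
    [-30,-1,-7,0,0,0,1],
    [-60,-1,-7,0,0,0,1],
    [-60,-1,-4,0,0,0,1],
    [-60,-1,-2,0,0,0,1]
  ]
}}

```text
clock: 6.52
tool_pos: [0.5038, -0.1358, 0.0699]
eef_rot: [0.035, 0.999, -0.0, -0.001]
contact_force: [-0.2, -0.7, -0.1]
opening: 0.007
finger_force: 0.0
```

{"name": "move_arm", "arguments": {
  "motion": [
    [0,0,0.7,0,0,0,1],
    [0,0,1.4,0,0,0,1],
    [0,0,1.4,0,0,0,1],
    [0,0,1.4,0,0,0,1]
  ]
}}

```text
clock: 7.02
tool_pos: [0.5053, -0.1354, 0.0689]
eef_rot: [0.035, 0.999, 0.0, -0.0]
contact_force: [-0.1, -1.0, 0.6]
opening: 0.003
finger_force: 0.0
```

{"name": "move_arm", "arguments": {
  "motion": [
    [0,0,0.7,0,0,0,1],
    [0,0,0.7,0,0,0,1],
    [0,0,0.7,0,0,0,1]
  ]
}}

```text
clock: 7.4
tool_pos: [0.5054, -0.1355, 0.0685]
eef_rot: [0.035, 0.999, -0.0, 0.0]
contact_force: [-1.3, 1.0, 6.3]
opening: 0.01
finger_force: 2.8
```

{"name": "move_arm", "arguments": {
  "motion": [
    [0,0,0.5,0,0,0,1],
    [0,0,0.5,0,0,0,1],
    [0,0,0.5,0,0,0,1]
  ]
}}

```text
clock: 7.78
tool_pos: [0.5054, -0.1355, 0.0685]
eef_rot: [0.035, 0.999, -0.0, 0.0]
contact_force: [-2.2, 1.0, 10.4]
opening: 0.007
finger_force: 5.2
```

Pocket3 is rigid. Next is pocket4.

{"name": "move_arm", "arguments": {
  "motion": [
    [0,0,-7,0,0,0,1],
    [0,30,-7,0,0,0,1],
    [0,61,-7,0,0,0,1],
    [0,61,-4,0,0,0,1],
    [0,61,-2,0,0,0,1]
  ]
}}

```text
clock: 8.4
tool_pos: [0.5094, -0.0756, 0.0694]
eef_rot: [0.035, 0.999, -0.0, -0.0]
contact_force: [-0.2, 0.2, -0.4]
opening: 0.006
finger_force: 0.0
```

{"name": "move_arm", "arguments": {
  "motion": [
    [0,0,0.7,0,0,0,1],
    [0,0,1.4,0,0,0,1],
    [0,0,1.4,0,0,0,1],
    [0,0,1.4,0,0,0,1]
  ]
}}

```text
clock: 8.9
tool_pos: [0.5093, -0.0761, 0.0685]
eef_rot: [0.036, 0.999, -0.001, -0.0]
contact_force: [-0.8, -2.8, 4.5]
opening: 0.007
finger_force: 2.7
```

Pocket4 is rigid. Pocket5 is left.

{"name": "move_arm", "arguments": {
  "motion": [
    [0,0,-7,0,0,0,1],
    [0,30,-7,0,0,0,1],
    [0,61,-7,0,0,0,1],
    [0,61,-4,0,0,0,1],
    [0,61,-2,0,0,0,1]
  ]
}}

```text
clock: 9.52
tool_pos: [0.5137, -0.0145, 0.0701]
eef_rot: [0.035, 0.999, -0.0, -0.0]
contact_force: [-0.7, -0.7, 0.2]
opening: 0.008
finger_force: 0.0
```

{"name": "move_arm", "arguments": {
  "motion": [
    [0,0,0.7,0,0,0,1],
    [0,0,1.4,0,0,0,1],
    [0,0,1.4,0,0,0,1],
    [0,0,1.4,0,0,0,1]
  ]
}}

```text
clock: 10.02
tool_pos: [0.5139, -0.0139, 0.0689]
eef_rot: [0.035, 0.999, 0.0, 0.0]
contact_force: [0.6, 0.2, 0.2]
opening: 0.004
finger_force: 0.0
```

{"name": "move_arm", "arguments": {
  "motion": [
    [0,0,0.5,0,0,0,1],
    [0,0,1,0,0,0,1],
    [0,0,1,0,0,0,1]
  ]
}}

```text
clock: 10.4
tool_pos: [0.5139, -0.0138, 0.0685]
eef_rot: [0.035, 0.999, -0.0, 0.0]
contact_force: [-1.7, -0.2, 6.6]
opening: 0.006
finger_force: 3.6
```

All the others held at z=0.0685, while at pocket2 the tip got down to 0.0677. So pocket2 may have given, and I'm retesting it with finer steps.

{"name": "move_arm", "arguments": {
  "motion": [
    [0,0,-7,0,0,0,1],
    [30,0,-7,0,0,0,1],
    [60,0,-7,0,0,0,1],
    [60,0,-4,0,0,0,1],
    [60,0,-2,0,0,0,1]
  ]
}}

```text
clock: 11.02
tool_pos: [0.4556, -0.0093, 0.0698]
eef_rot: [0.035, 0.999, 0.0, 0.001]
contact_force: [0.5, 0.2, -0.6]
opening: 0.009
finger_force: 0.0
```

{"name": "move_arm", "arguments": {
  "motion": [
    [0,0,0.7,0,0,0,1],
    [0,0,1.5,0,0,0,1],
    [0,0,1.5,0,0,0,1],
    [0,0,1.5,0,0,0,1]
  ]
}}

```text
clock: 11.52
tool_pos: [0.4541, -0.0096, 0.0683]
eef_rot: [0.035, 0.999, 0.0, 0.0]
contact_force: [-0.9, -0.9, -0.7]
opening: 0.005
finger_force: 0.0
```

{"name": "move_arm", "arguments": {
  "motion": [
    [0,0,0.5,0,0,0,1],
    [0,0,0.5,0,0,0,1],
    [0,0,0.5,0,0,0,1]
  ]
}}

```text
clock: 11.9
tool_pos: [0.4541, -0.0096, 0.0679]
eef_rot: [0.035, 0.999, 0.0, 0.0]
contact_force: [0.2, 0.5, -0.1]
opening: 0.006
finger_force: 0.3
```

{"name": "move_arm", "arguments": {
  "motion": [
    [0,0,0.5,0,0,0,1],
    [0,0,0.5,0,0,0,1],
    [0,0,0.5,0,0,0,1]
  ]
}}

```text
clock: 12.28
tool_pos: [0.4541, -0.0096, 0.0674]
eef_rot: [0.035, 0.999, 0.0, 0.0]
contact_force: [-0.9, -0.1, 4.1]
opening: 0.002
finger_force: 2.4
```

{"name": "move_arm", "arguments": {
  "motion": [
    [0,0,0.8,0,0,0,1],
    [0,0,0.8,0,0,0,1],
    [0,0,0.8,0,0,0,1]
  ]
}}

```text
clock: 12.65
tool_pos: [0.4541, -0.0096, 0.0664]
eef_rot: [0.035, 0.999, 0.0, -0.0]
contact_force: [-0.1, -0.4, 2.9]
opening: 0.003
finger_force: 1.5
```

{"name": "move_arm", "arguments": {
  "motion": [
    [0,0,0.8,0,0,0,1],
    [0,0,0.8,0,0,0,1],
    [0,0,0.8,0,0,0,1]
  ]
}}

```text
clock: 13.02
tool_pos: [0.454, -0.0096, 0.0656]
eef_rot: [0.035, 0.999, 0.0, -0.0]
contact_force: [0.4, -0.5, 0.2]
opening: 0.005
finger_force: 0.3
```

Pocket2 does give, so it's the catch. I'll press on in small steps.

{"name": "move_arm", "arguments": {
  "motion": [
    [0,0,0.8,0,0,0,1],
    [0,0,0.8,0,0,0,1],
    [0,0,0.8,0,0,0,1]
  ]
}}

```text
clock: 13.4
tool_pos: [0.4538, -0.0095, 0.0648]
eef_rot: [0.035, 0.999, 0.0, -0.0]
contact_force: [0.1, 0.9, -0.2]
opening: 0.007
finger_force: 0.0
```

{"name": "move_arm", "arguments": {
  "motion": [
    [0,0,0.8,0,0,0,1],
    [0,0,0.8,0,0,0,1],
    [0,0,0.8,0,0,0,1]
  ]
}}

```text
clock: 13.78
tool_pos: [0.4539, -0.0096, 0.0642]
eef_rot: [0.035, 0.999, 0.0, 0.0]
contact_force: [-1.0, 0.6, 2.6]
opening: 0.011
finger_force: 1.4
```

```bash
python3 - <<'E'
from h import *; from plant import r,eyes
c=eyes.snapshot("top"); a=c["frame"][145:245,190:310,::-1]; b=np.load("top.npz")["frame"][145:245,190:310,::-1]
cv2.imwrite("pics/cmp1.png",cv2.resize(np.hstack([b,a]),None,fx=3,fy=3))
E
```

```text
(no output)
```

View pics/cmp1.png

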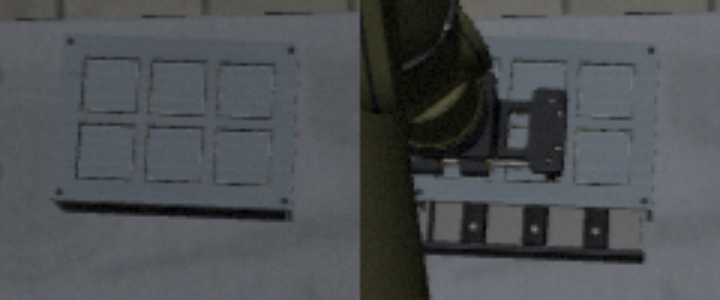

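The right half, taken after pressing, shows the drawer sprung out at (540,230) with its front edge near row 255. Now I'll lift straight up and take the hand away.

{"name": "move_arm", "arguments": {
  "motion": [
    [0,0,-2,0,0,0,1],
    [0,0,-5,0,0,0,1],
    [0,0,-15,0,0,0,1],
    [0,0,-60,0,0,0,1],
    [0,0,-110,0,0,0,1]
  ]
}}

```text
clock: 14.45
tool_pos: [0.4534, -0.0097, 0.1755]
eef_rot: [0.035, 0.999, -0.0, -0.001]
contact_force: [0.5, 0.0, -0.8]
opening: 0.005
finger_force: 0.0
```

{"name": "move_arm", "arguments": {
  "motion": [
    [0,0,-40,0,0,0,1],
    [0,-50,-60,0,0,0,1],
    [0,-100,-60,0,0,0,1],
    [0,-150,-60,0,0,0,1],
    [0,-150,-60,0,0,0,1]
  ]
}}

```text
clock: 15.08
tool_pos: [0.4421, -0.164, 0.2343]
eef_rot: [0.039, 0.999, -0.001, -0.0]
contact_force: [-0.4, 0.1, 0.1]
opening: 0.004
finger_force: 0.0
```

```bash
python3 - <<'E'
from h import *; from plant import r,eyes
s=r.get_state(); print(s["clock"],s["tool_pos"],s["contact_force"],abs(s["qd"]).max())
c=eyes.snapshot("scene")
cv2.imwrite("pics/scene2.png",c["frame"][:,:,::-1])
E
```

```text
15.075 [ 0.44209428 -0.16395231  0.23431628] [-0.37436823  0.09879451  0.0966181 ] 0.0707529384696981
```

View pics/scene2.png

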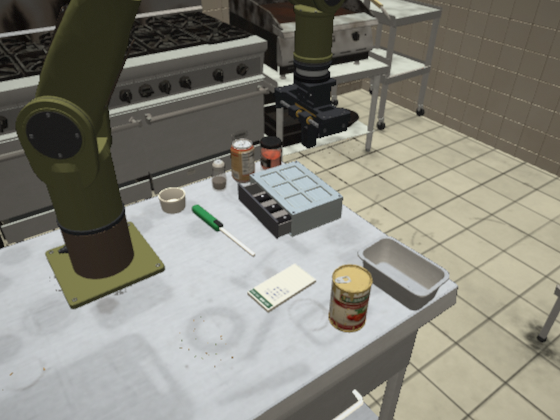

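The scene view shows the drawer out at (265,207), the hand clear above the safe at (315,110), and everything else where it was.

```bash
python3 -c "
from plant import finish_job
print(finish_job())"
```

```text
the job is handed in; nothing more can be done
None
```

The catch was the front left cap (pocket2): pressing it sprang the drawer out, I lifted off to let it rise, the hand is clear, and the job was handed in at about 15 s; my first feel misjudged that cap as fixed, so I felt all six and came back to it.

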